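Bring the capped pot to the double ring of the warming plate and close it

ROBOT

A 6-joint arm with a two-finger parallel gripper is mounted at the origin on the work surface. World frame = base frame: x ahead of the robot, y to its left, z up, the work surface at z = 0. Lengths are in mm, angles in degrees, forces in N, time in s.
With the tool pointing down it reaches from about 350 to 850 mm from the base axis. Payload 8.1 kg.
Tool frame: the origin (TCP) lies on the centre line of the jaws, within the pads' length; the fingertips stand 19 mm ahead of it and the grasp point (between the pads) is the TCP (r.tip_reach is the z of the fingertips in the tool frame, in mm); z points along the fingers, y is the line along which they close (so a half turn about z gives the same grasp; the last joint's range is limited). The gripper opens to 85 mm and grips with 20 to 120 N. Pads are 22 mm wide; open, the fingers measure 114 mm over their backs; the gripper's body (76 mm by 85 mm) begins 54 mm behind the grasp point. The pads swing forward as they close: fully open they stand 13 mm farther back than shut.
Start: joints at [60.08, 7.471, 85.268, -0, 87.261, -4.893], TCP at [253.805, 543.68, 250.292] pointing down, gripper open.
Joint ranges: [-169.43, 169.43], [-51.17, 129.36], [1.28, 143.12], [-76.62, 256.62], [0, 156.53], [-152.29, 152.29]. Speed limits (degrees/s): [136.94, 136.94, 159.86, 180, 180, 180].

INTERFACE

Orientations are given as [roll, pitch, yaw] about the fixed x, y, z axes, in that order (R = Rz(yaw) Ry(pitch) Rx(roll)).
In Python, from bench import r gives the robot as it stands. The module is installed in compiled form; this text tells all that it offers.
- The arm moves only by the shell command python3 -m handwheel 'ROWS' [FORCE]. ROWS is JSON, a list of rows, each a list of 7 numbers: the shift along the tool's x, y, z in m, then the turn, a rotation vector about the tool's x, y, z in degrees, then the finger opening in m, from 0 to 0.0854. In form: [[tx, ty, tz, ax, ay, az, claw], ...]. A call has 1 to 8 rows; each row shifts and turns the commanded pose from where the row before left it, along the tool's axes as they then stand; what a row does not reach is not made up. A row lasts 1/12 s, in which the tool goes at most 41.7 mm and 7.16 degrees, less where a joint would pass 70% of its speed; a pose out of reach is approached as far as the arm can. A call with a gripper value outside its range is refused whole. The fingers move at their own pace and stop on an object; FORCE is the grip in N (left out, the last holds). Time passes only in rows, so rows that do not move let the fingers close. It gives the time, the measured TCP pose, the force, the opening and the grip force at its end, in the units of the state.
- r.sense(): the state, without advancing time (a new reading comes with each control period).
- r.snapshot(name): name is "scene" or "side" or "wrist"; returns (picture, depth): 384x512x3 uint8, blue, green, red; 384x512 float32, mm along the optical axis (not along the pixel's ray), 0 where there is no reading.
- r.calibration(name): a dict with "vfov" (degrees; the focal length in pixels is half the picture's height over the tangent of half this angle, whatever the lens; pixels are square), "cx", "cy" (the principal point, pixels), "rvec" (rotation vector, rad) and "tvec" (3), from world to camera coordinates, as OpenCV has them; the wrist camera has in their place "tool_from_camera" (4x4, takes a point from camera to tool coordinates, whose origin is the TCP and whose axes are the flange's). Camera axes: x right, y down, z forward; pixel columns grow to the right and rows downward; lengths in mm; the calibration is good to about 2 mm. A picture is of the moment at which its call begins: read the wrist's pose just before it. calibration takes no time and is no camera call.
- r.hand_in(): hands the job in; it is judged then, once.
The state is a dict: "time": time; "joint_pos": joint angles; "qd": joint speeds; "joint_efforts": joint torques, N m; "tool_pos": TCP position; "tcp_rot": TCP orientation; "ft_force": force on the tool from outside, world axes, zero at the start; "wrist_torque": the same for the moment, N m; "finger_gap": finger opening in mm; "grip_force": force on a finger pad.
Only numpy, scipy, OpenCV 4.12 (cv2) and the standard library are available. Lean on these libraries where they do the work, as an engineer would, in place of code of your own. Each camera call takes 0.05 s, during which the arm holds its last target. There are 200 camera calls.

TASK

On the warming plate, slide the open white dish off the double ring and over to the square mark, slide the capped steel pot to the double ring, and leave each centred on its mark; once the pot is there, push its raised black cap down until it is fully home. Slide both along the plate without lifting or tipping them, working round the square jar, and leave the jar, the slide box and the two eyepieces where they stand.

Things in the scene. Friction and masses are not known exactly. Their poses are not given: they have to be found in the camera images.
- plate: Fixed warming plate, 290 x 430 mm (its x and y), flat aluminium top 280 x 420 mm, 30 mm above the bench. Origin at the centre of its underside. Six places are engraved on the top in 2 rows (x = -67.5 and +67.5 mm in its frame) of 3 columns (y = -135, 0 and +135 mm). Engravings are flush.
- mark_double: One of the six places engraved on the plate; origin at its centre, on the plate's top surface; axes as the plate's. This is the double ring (two concentric circles, 124 and 110 mm across), always at one of the four corner places; the dish starts on it.
- mark_square: One of the six places engraved on the plate; origin at its centre, on the plate's top surface; axes as the plate's. This is the square mark (112 mm square outline), always at one of the two places of the middle column, empty at the start. The other four places have a single ring 106 mm across.
- dish: Loose open round dish, white ceramic, straight wall, 90 mm outside diameter, 45 mm high, wall 4 mm, about 0.3 kg. Origin at the centre of its underside, z up. Starts within about 12 mm of the centre of the double ring.
- pot: Loose round steel pot with a closed flat top, 90 mm diameter, 46 mm high, about 0.45 kg, with a push-down cap in the middle of the top. Origin at the centre of its underside, z up. Starts within about 17 mm of the centre of a corner place with a single ring.
- cap_top (a point): Centre of the top face of the pot's black cap (34 mm diameter, 10 mm thick, on the pot's axis). 68 mm above the pot's underside when raised, 60 mm when home.
- cap (a joint): How far the cap is pushed down, in m: 0 fully raised, 0.008 fully home. It is held by friction of about 6 N and stays where it is left. Starts at 0 to 0.002.
- jar: Loose closed square jar, amber with a black lid, 72 x 72 mm, 66 mm high, 0.5 kg, origin at the centre of its underside. It stands on another corner place; not to be moved.
- slidebox: Orange slide box, 180 x 90 mm (its x and y), 32 mm high, loose on the bench at the -y side of the plate. Origin at the centre of its underside. Not to be moved.
- tube_a: Black eyepiece standing upright on the bench at the +y side of the plate, 46 mm diameter, 48 mm high. Origin at the centre of its underside. Not to be moved.
- tube_b: A second eyepiece like tube_a. Not to be moved.
Mind the look-alikes: they are no part of the job. Several things have the shape of the dish; the one meant has the colours described above.

How it is judged (in metres and radians):
On the way, in this order (a step that is already met when the one before it is completed fails the run):
1. the capped pot is centred on the double ring (within 12 mm) with its cap still up (pushed down less than 4 mm) (horizontal distance between pot and mark_double below 0.012 m and value of joint cap below 0.004 m), for 0.2 s.
2. the cap is pushed home (6.2 mm or more of its 8 mm) with the pot on the double ring (horizontal distance between pot and mark_double below 0.012 m and value of joint cap above 0.0062 m), for 0.2 s.
At the end, for the whole second after the job is handed in: The pot stands within 12 mm of the centre of the double ring with its cap pushed in by at least 6.2 mm; the dish stands within 12 mm of the centre of the square mark; both at rest; jar, slide box and eyepieces within 15 mm of where they started (all of step 2 and horizontal distance between dish and mark_square below 0.012 m and linear speed of each of pot, dish below 0.02 m/s and distance of each of jar, slidebox, tube_a, tube_b from where it was at the start of the episode below 0.015 m); the robot touches nothing.
It fails at once if the capped pot is lifted more than 10 mm off the warming plate, tipped by more than 0.2 rad, or leaves the plate (height (world z) of pot above 0.04 m or height (world z) of pot below 0.02 m or angle between pot's own z axis and vertical above 0.2 rad).
It fails at once if the open dish is lifted more than 10 mm off the warming plate, tipped by more than 0.2 rad, or leaves the plate (height (world z) of dish above 0.04 m or height (world z) of dish below 0.02 m or angle between dish's own z axis and vertical above 0.2 rad).
It fails at once if the square jar is moved more than 15 mm or tipped (distance of jar from where it was at the start of the episode above 0.015 m or angle between jar's own z axis and vertical above 0.2 rad).
It fails at once if the slide box or an eyepiece is moved more than 15 mm or tipped (distance of any of slidebox, tube_a, tube_b from where it was at the start of the episode above 0.015 m or angle between any of slidebox, tube_a, tube_b's own z axis and vertical above 0.2 rad).
It also fails if it takes over 72 s, if anything falls off the work surface, if the arm or the gripper's body presses on something with over 40 N, if the wrist force passes 120 N, or if a joint passes its speed limit or range.

## Working session

There is one attempt and no reset: what is moved stays moved. The work goes in short steps, Python scripts to look and compute and a shell command to move; the robot and the scene stay as the last step left them, time stands still between calls to the robot, and variables do not carry over. Pictures are saved under pics/ and viewed, at most 10 in all, crops included, and the job is handed in when it is done.

```bash
mkdir -p pics; cat > h.py <<'E'
import numpy as np, cv2
from bench import r
def cam(name):
    c=r.calibration(name); f=192/np.tan(np.radians(c["vfov"]/2))
    K=np.array([[f,0,c["cx"]],[0,f,c["cy"]],[0,0,1]])
    R=cv2.Rodrigues(np.array(c["rvec"],float))[0]; t=np.array(c["tvec"],float).ravel()
    return K,R,t
def cast(name,uv,z):
    K,R,t=cam(name); uv=np.atleast_2d(uv)
    d=(np.linalg.inv(K)@np.c_[uv,np.ones(len(uv))].T).T@R
    o=-R.T@t; s=(z-o[2])/d[:,2]
    return o+d*s[:,None]
def cloud(name,depth):
    K,R,t=cam(name); v,u=np.mgrid[:384,:512]
    p=np.stack([(u-K[0,2])/K[0,0]*depth,(v-K[1,2])/K[1,1]*depth,depth],-1)
    return (p-t)@R
E
python3 - <<'E'
from h import *
s=r.sense(); print({k:np.round(v,2) for k,v in s.items()}, r.tip_reach)
for n in("scene","side"):
    p,d=r.snapshot(n); cv2.imwrite(f"pics/{n}0.png",p); np.save(f"{n}0.npy",d)
    print(n,{k:np.round(v,3) for k,v in r.calibration(n).items()}, (d>0).mean())
E
```

```text
{'time': np.float64(0.0), 'joint_pos': array([60.08,  7.52, 85.33, -0.  , 87.26, -4.89]), 'qd': array([-0.06,  0.07, -0.01,  0.  , -0.04,  0.01]), 'joint_efforts': array([-0.000e+00, -5.694e+01, -5.006e+01, -0.000e+00,  1.000e-02,
       -0.000e+00]), 'tool_pos': array([253.56, 543.21, 249.22]), 'tcp_rot': array([-1.7989e+02, -1.0000e-02,  1.5497e+02]), 'ft_force': array([-0.46,  0.15, -0.25]), 'wrist_torque': array([-0.01,  0.08, -0.  ]), 'grip_force': np.float64(0.0), 'finger_gap': np.float64(85.22)} 19.0
scene {'vfov': np.float64(47.771), 'cx': np.float64(253.802), 'cy': np.float64(195.797), 'rvec': array([ 2.236,  1.237, -0.406]), 'tvec': array([-243.43 , -264.477, 1286.444])} 0.9959157307942709
side {'vfov': np.float64(57.403), 'cx': np.float64(254.87), 'cy': np.float64(183.201), 'rvec': array([ 2.162, -0.028,  0.046]), 'tvec': array([-447.67 ,   77.354,  983.633])} 0.9959767659505209
```

View pics/scene0.png

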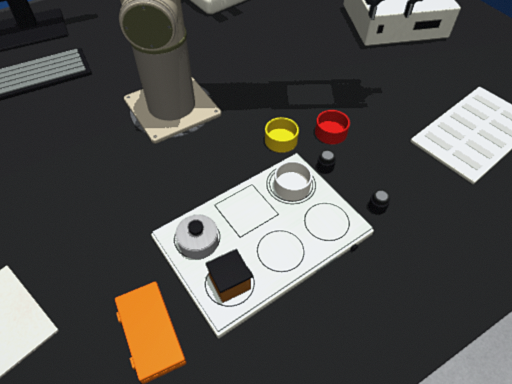

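View pics/side0.png

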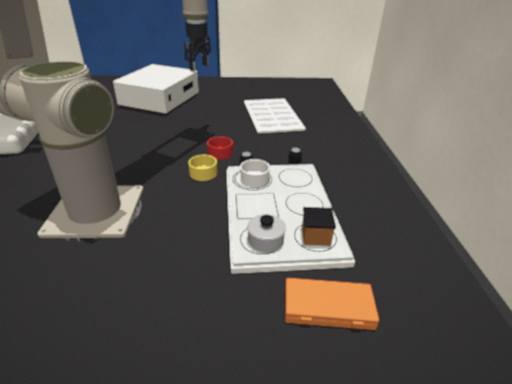

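The scene view has the dish on the double ring at about (293,182). The square mark at (247,210) is empty, the pot is at (197,235), the jar is at (229,277), and the far middle ring is free at (281,251). The side view agrees, with the dish at (255,174), the pot at (266,233) and the jar at (318,227).

The plan has four steps:
1. Drag the dish to the free far-middle ring.
2. Drag the pot straight along the near row.
3. Press the cap home.
4. Drag the dish to the square.

```bash
cat > meas.py <<'E'
from h import *
import sys
def circ(p):
    A=np.c_[2*p,np.ones(len(p))]; s=np.linalg.lstsq(A,(p**2).sum(1),rcond=None)[0]
    return s[:2],np.sqrt(s[2]+s[:2]@s[:2])
corn={}
for n in("scene","side"):
    p=cv2.imread(f"pics/{n}0.png"); d=np.load(f"{n}0.npy"); C=cloud(n,d)
    hsv=cv2.cvtColor(p,cv2.COLOR_BGR2HSV)
    m=((hsv[...,1]<60)&(hsv[...,2]>150)&(abs(C[...,2]-30)<12)).astype(np.uint8)
    m=cv2.morphologyEx(m,cv2.MORPH_CLOSE,np.ones((5,5)))
    c=max(cv2.findContours(m,0,2)[0],key=cv2.contourArea)
    hull=cv2.convexHull(c)[:,0].astype(float)
    X=cast(n,hull,30)
    rect=cv2.minAreaRect(X[:,:2].astype(np.float32)); print(n,"plate",rect)
    ctr=np.array(rect[0]); H=C[...,2]
    near=np.linalg.norm(C[...,:2]-ctr,axis=-1)<260
    print(" top z",np.median(H[near&(m>0)]))
    for lo,hi in((60,110),(90,110)):
        k=(near&(H>lo)&(H<hi)&(d>0)).astype(np.uint8)
        N,L,S,cc=cv2.connectedComponentsWithStats(k)
        for i in range(1,N):
            if S[i,4]<25: continue
            q=C[L==i]; zt=np.percentile(q[:,2],95); t=q[q[:,2]>zt-5][:,:2]
            print(" ",lo,S[i,4],"z",zt.round(1),"top mean",t.mean(0).round(1),"mid",((t.min(0)+t.max(0))/2).round(1),"circ",circ(t), "rect",cv2.minAreaRect(t.astype(np.float32)), hsv[L==i].mean(0).round())
E
python3 meas.py
```

```text
scene plate ((522.5299682617188, -17.324249267578125), (289.8523864746094, 427.2502746582031), 2.9162087440490723)
 top z 31.159553360036405
  60 432 z 77.3 top mean [453.3 112. ] mid [450.5 113.4] circ (array([451.23369872, 113.53691235]), np.float64(42.810848664286084)) rect ((450.1452941894531, 113.91322326660156), (88.15234375, 90.04367065429688), 53.5857048034668) [ 55.  11. 170.]
  60 1308 z 97.5 top mean [ 469.5 -155.6] mid [ 468.3 -155.1] circ (array([ 468.94138498, -155.40265701]), np.float64(12.378485978971135)) rect ((468.3208923339844, -155.5228271484375), (32.88710021972656, 32.79031753540039), 13.902114868164062) [107.   7. 166.]
  60 1419 z 99.0 top mean [ 595.  -146.8] mid [ 593.8 -146.3] circ (array([ 594.36662157, -146.45430762]), np.float64(29.45273565768538)) rect ((593.7985229492188, -145.92343139648438), (72.1795425415039, 73.69776916503906), 86.06494140625) [101.  49.  48.]
  90 190 z 99.6 top mean [ 468.9 -155.2] mid [ 468.3 -154.8] circ (array([ 468.61677171, -155.10725104]), np.float64(12.057979118596483)) rect ((467.9138488769531, -155.29408264160156), (31.
[... 1072 characters left out ...]
, -156.3777985 ]), np.float64(12.405146937227194)) rect ((467.3220520019531, -156.89248657226562), (31.69449234008789, 30.628665924072266), 87.21760559082031) [ 26.   8. 161.]
  90 625 z 96.7 top mean [ 591.  -149.3] mid [ 591.7 -146.7] circ (array([ 591.21436946, -148.0889766 ]), np.float64(29.833581541090993)) rect ((591.4517211914062, -146.74371337890625), (74.20816040039062, 72.23294067382812), 87.54450225830078) [114.  23.  50.]
  90 126 z 97.1 top mean [ 466.8 -156.6] mid [ 467.4 -156.6] circ (array([ 466.86706613, -156.04080182]), np.float64(12.187066449069158)) rect ((467.3339538574219, -156.64732360839844), (31.20359992980957, 30.628665924072266), 87.21760559082031) [105.  16.  55.]
```

```bash
cat > marks.py <<'E'
from h import *
for n in("scene","side"):
    g=cv2.cvtColor(cv2.imread(f"pics/{n}0.png"),cv2.COLOR_BGR2GRAY); C=cloud(n,np.load(f"{n}0.npy"))
    b=cv2.morphologyEx(g,cv2.MORPH_BLACKHAT,np.ones((9,9)))
    k=((b>25)&(abs(C[...,2]-30)<8)).astype(np.uint8)
    N,L,S,_=cv2.connectedComponentsWithStats(k,connectivity=8)
    for i in range(1,N):
        if S[i,4]<40: continue
        v,u=np.nonzero(L==i); X=cast(n,np.c_[u,v].astype(float),30)[:,:2].astype(np.float32)
        if abs(X.mean(0)-[520,-20]).max()>220: continue
        e=cv2.fitEllipse(cv2.convexHull(X)); q=cv2.minAreaRect(X)
        print(n,S[i,4],"ell",np.round(e[0],1),np.round(e[1],1),"rect",np.round(q[0],1),np.round(q[1],1),round(q[2],1))
E
python3 marks.py
```

```text
scene 326 ell [442.9 117.3] [124.5 125.6] rect [450.6 109.4] [125. 102.] 44.0
scene 329 ell [451.  -19.4] [142.9 144.9] rect [449.7 -17.5] [115.  113.9] 3.1
scene 245 ell [577.4 124.6] [106.7 107.3] rect [578.2 124.8] [105.7 107.4] 16.0
scene 155 ell [ 456.8 -152.7] [105.5 109.5] rect [ 474.4 -160.5] [106.8  70.1] 65.6
scene 276 ell [584.9 -10.5] [106.5 107.6] rect [585.1 -10.8] [107.1 106.2] 57.9
scene 50 ell [655.4  67.4] [  4.7 102.8] rect [655.   75.2] [ 3.7 90.6] 3.3
scene 58 ell [ 528.7 -225.1] [  3.4 191. ] rect [ 511.1 -225.6] [139.4   3.2] 2.4
scene 176 ell [ 700.  -315.5] [ 76.6 191.9] rect [ 661.7 -103.2] [249.2  59. ] 79.3
scene 217 ell [ 592.8 -146. ] [104.4 107.1] rect [ 605.1 -152.7] [106.3  76.1] 62.2
side 74 ell [412.3 121.5] [ 61.8 101.9] rect [394.5 118.1] [29.  96.9] 7.0
side 92 ell [577.4 124.7] [106.7 108.3] rect [575.9 116.5] [ 91.6 106.4] 80.4
side 72 ell [411.6 -21.3] [ 49.6 124.8] rect [401.2 -20.4] [ 32.6 114.9] 12.2
side 40 ell [504.2 -15.4] [  5.6 108.1] rect [504.4 -17.3] [ 5.  95.8] 2.9
side 48 ell [570.4 -14.7] [76.1 96.2] rect [546.6 -21.3] [26.3 91.1] 15.9
side 51 ell [ 561.4 -143.4] [45.3 78.3] rect [ 548.5 -144.8] [20.9 76.6] 2.6
side 57 ell [ 435.7 -153.2] [63.8 89.5] rect [ 413.9 -155.7] [21.7 85.2] 5.6
side 66 ell [ 590.1 -142.5] [105.7 112.5] rect [ 612.7 -174.9] [95.3 32.4] 35.5
side 301 ell [ 532.8 -227. ] [ 10.5 353.3] rect [ 526.2 -227.7] [274.6   9.6] 2.9
```

The two views agree on these positions:

| Item | Position (mm) |
|---|---|
| Plate yaw | about 3° |
| Double ring | (443, 117) |
| Square mark | (450, -18) |
| Far middle ring | (585, -11) |
| Dish | (450, 113.6), rim z about 76 |
| Pot | (468, -156), cap top z about 98 |

At tool yaw 93° the tool axes line up with plate y, plate x and down.

```bash
python3 -m handwheel '[[0,0,0,0,0,7,0.04],[0,0,0,0,0,7,0.04],[0,0,0,0,0,7,0.04],[0,0,0,0,0,7,0.04],[0,0,0,0,0,7,0.04],[0,0,0,0,0,7,0.04],[0,0,0,0,0,7,0.04],[0,0,0,0,0,7,0.04]]' 20
python3 -m handwheel '[[0,0,0,0,0,6,0.04],[-0.03,0.015,0,0,0,0,0.04],[-0.03,0.015,0,0,0,0,0.04],[-0.03,0.015,0,0,0,0,0.04],[-0.03,0.015,0,0,0,0,0.04],[-0.03,0.015,0,0,0,0,0.04],[-0.03,0.015,0,0,0,0,0.04],[-0.03,0.015,0,0,0,0,0.04]]'
python3 -m handwheel '[[-0.03,0.015,0,0,0,0,0.04],[-0.03,0.015,0,0,0,0,0.04],[-0.03,0.015,0,0,0,0,0.04],[-0.03,0.015,0,0,0,0,0.04],[-0.03,0.015,0,0,0,0,0.04],[-0.03,0.015,0,0,0,0,0.04],[-0.02,0.015,0,0,0,0,0.04],[0,0,0,0,0,0,0.04]]'
```

```text
time: 0.77
tool_pos: [253.6, 543.4, 249.7]
tcp_rot: [-180.0, 0.1, 98.6]
ft_force: [-0.3, -0.1, -0.9]
finger_gap: 40.3
grip_force: 0.0
time: 1.43
tool_pos: [369.8, 337.8, 249.9]
tcp_rot: [-180.0, 0.0, 93.0]
ft_force: [-0.8, -0.1, 0.4]
finger_gap: 39.7
grip_force: 0.0
time: 2.1
tool_pos: [486.6, 141.4, 249.8]
tcp_rot: [180.0, 0.1, 92.7]
ft_force: [0.6, -0.8, -0.7]
finger_gap: 40.5
grip_force: 0.0
```

```bash
cat >> h.py <<'E'
from scipy.spatial.transform import Rotation as Ro
def wcloud(tag=None):
    s=r.sense(); p,d=r.snapshot("wrist"); c=r.calibration("wrist"); f=192/np.tan(np.radians(c["vfov"]/2))
    v,u=np.mgrid[:384,:512]
    q=np.stack([(u-c["cx"])/f*d,(v-c["cy"])/f*d,d],-1)
    T=np.array(c["tool_from_camera"]); q=q@T[:3,:3].T+T[:3,3]
    R=Ro.from_euler("xyz",s["tcp_rot"],degrees=True).as_matrix()
    if tag: cv2.imwrite(f"pics/{tag}.png",p)
    return p,d,q@R.T+np.array(s["tool_pos"]),s
def circ(p):
    A=np.c_[2*p,np.ones(len(p))]; s=np.linalg.lstsq(A,(p**2).sum(1),rcond=None)[0]
    return s[:2],np.sqrt(s[2]+s[:2]@s[:2])
def rim(C,d,guess,lo=70,hi=82):
    k=(d>0)&(C[...,2]>lo)&(C[...,2]<hi)&(np.linalg.norm(C[...,:2]-guess,axis=-1)<60)
    return circ(C[k][:,:2]),k.sum(),np.percentile(C[k][:,2],90)
E
python3 - <<'E'
from h import *
p,d,C,s=wcloud("w1"); print(s["tool_pos"],s["tcp_rot"]); print(np.round(r.calibration("wrist")["tool_from_camera"],3))
print(rim(C,d,[450,113.6]))
k=(d>0)&(abs(C[...,2]-30)<10); print(np.median(C[k][:,2]), C[d>0].min(0),C[d>0].max(0))
E
```

```text
[486.60939154 141.39611578 249.84273625] [1.79989687e+02 9.63032510e-02 9.27473523e+01]
[[-0.00000e+00 -9.62000e-01 -2.73000e-01  6.90720e+01]
 [ 1.00000e+00  0.00000e+00 -1.00000e-03 -4.93000e-01]
 [ 1.00000e-03 -2.73000e-01  9.62000e-01 -1.23709e+02]
 [ 0.00000e+00  0.00000e+00  0.00000e+00  1.00000e+00]]
((array([449.71737252, 115.13939812]), np.float64(42.54703196900932)), np.int64(1231), np.float64(75.8840272793984))
30.634094823465873 [ 143.24074829 -195.86476903   -3.14634196] [851.75608567 319.28454303 327.74042705]
```

View pics/w1.png

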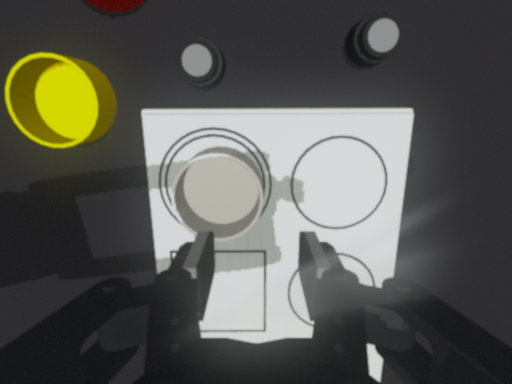

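The wrist view confirms the dish at about (218,195) px, which is (449.7, 115.1) mm with the rim at z 75.9. The square and the far-middle ring are both free. I'll grip the dish wall on its +x side.

```bash
python3 -m handwheel '[[-0.025,0.005,0,0,0,0,0.04],[0,0,0.035,0,0,0,0.04],[0,0,0.035,0,0,0,0.04],[0,0,0.035,0,0,0,0.04],[0,0,0.035,0,0,0,0.04],[0,0,0.02,0,0,0,0.04],[0,0,0.02,0,0,0,0.04],[0,0,0,0,0,0,0.04]]'
python3 -m handwheel '[[0,0,0,0,0,0,0.03],[0,0,0,0,0,0,0.02],[0,0,0,0,0,0,0.01],[0,0,0,0,0,0,0.004],[0,0,0,0,0,0,0],[0,0,0,0,0,0,0],[0,0,0,0,0,0,0],[0,0,0,0,0,0,0]]' 20
```

```text
time: 2.82
tool_pos: [486.8, 120.8, 65.3]
tcp_rot: [-179.5, 0.0, 93.0]
ft_force: [-1.2, -0.9, -1.2]
finger_gap: 40.2
grip_force: 0.0
time: 3.48
tool_pos: [492.5, 120.8, 72.3]
tcp_rot: [179.8, -0.0, 93.0]
ft_force: [-1.2, 1.9, 6.9]
finger_gap: 4.2
grip_force: 19.8
```

```bash
python3 -m handwheel '[[0,0,0,0,0,0,0],[-0.004,0.004,0,0,0,0,0],[-0.008,0.008,0,0,0,0,0]]'
python3 -m handwheel '[[-0.012,0.012,0,0,0,0,0],[-0.012,0.012,0,0,0,0,0],[-0.012,0.012,0,0,0,0,0],[-0.012,0.012,0,0,0,0,0],[-0.012,0.012,0,0,0,0,0],[-0.012,0.012,0,0,0,0,0],[-0.012,0.012,0,0,0,0,0],[-0.012,0.012,0,0,0,0,0]]'
python3 -m handwheel '[[-0.012,0.01,0,0,0,0,0],[-0.008,0.008,0,0,0,0,0],[-0.004,0.004,0,0,0,0,0],[0,0,0,0,0,0,0],[0,0,0,0,0,0,0]]'
```

```text
time: 3.73
tool_pos: [503.7, 110.8, 72.1]
tcp_rot: [180.0, -0.1, 93.0]
ft_force: [-6.2, 5.3, 11.3]
finger_gap: 4.0
grip_force: 20.5
time: 4.4
tool_pos: [605.4, 18.6, 72.2]
tcp_rot: [180.0, -0.1, 93.0]
ft_force: [-6.9, 5.1, 11.4]
finger_gap: 4.5
grip_force: 21.0
time: 4.82
tool_pos: [629.5, -5.5, 72.3]
tcp_rot: [179.8, 0.1, 92.9]
ft_force: [0.9, -2.3, 5.2]
finger_gap: 4.6
grip_force: 20.0
```

```bash
python3 -m handwheel '[[0,0,0,0,0,0,0.02],[0,0,0,0,0,0,0.04],[0,0,0,0,0,0,0.04],[0,0,0,0,0,0,0.04],[0,0,-0.02,0,0,0,0.04],[0,0,-0.035,0,0,0,0.05],[0,0,-0.035,0,0,0,0.06],[0,0,-0.035,0,0,0,0.06]]'
python3 -m handwheel '[[-0.025,-0.024,0,0,0,0,0.06],[-0.025,-0.024,0,0,0,0,0.06],[-0.025,-0.024,0,0,0,0,0.06],[-0.025,-0.024,0,0,0,0,0.06],[-0.025,-0.024,0,0,0,0,0.06],[-0.025,-0.024,0,0,0,0,0.06],[-0.025,-0.024,0,0,0,0,0.06],[0,0,0,0,0,0,0.06]]'
cat > pot.py <<'E'
from h import *
p,d,C,s=wcloud("w2"); print(np.round(s["tool_pos"],1),np.round(s["tcp_rot"],1))
print("dish",rim(C,d,[586,-9]))
g=np.linalg.norm(C[...,:2]-[468,-156],axis=-1)<60
k=g&(d>0)&(C[...,2]>92)&(C[...,2]<105); t=C[k]
print("cap",k.sum(),t.mean(0),cv2.minEnclosingCircle(t[:,:2].astype(np.float32)),np.median(t[:,2]))
k=g&(d>0)&(C[...,2]>71)&(C[...,2]<82); t=C[k]; h=cv2.convexHull(t[:,:2].astype(np.float32))[:,0]
print("top",k.sum(),circ(h),np.median(t[:,2]))
E
python3 pot.py
```

```text
time: 5.48
tool_pos: [627.0, -4.5, 196.0]
tcp_rot: [-179.9, -0.0, 93.0]
ft_force: [1.6, -0.5, 0.1]
finger_gap: 60.3
grip_force: 0.0
time: 6.15
tool_pos: [465.7, -191.8, 195.1]
tcp_rot: [-179.9, 0.1, 92.8]
ft_force: [-0.0, 0.2, -0.5]
finger_gap: 59.9
grip_force: 0.0
[ 465.7 -191.8  195.1] [-1.799e+02  1.000e-01  9.280e+01]Traceback (most recent call last):
  File "pot.py", line 3, in <module>
    print("dish",rim(C,d,[586,-9]))
                 ~~~^^^^^^^^^^^^^^
  File "h.py", line 31, in rim
    return circ(C[k][:,:2]),k.sum(),np.percentile(C[k][:,2],90)
                                    ~~~~~~~~~~~~~^^^^^^^^^^^^^^
    return _quantile_unchecked(
        a, q, axis, out, overwrite_input, method, keepdims, weights)
    return _ureduce(a,
                    func=_quantile_ureduce_func,
    ...<5 lines>...
                    overwrite_input=overwrite_input,
                    method=method)
    r = func(a, **kwargs)
    result = _quantile(arr,
                       quantiles=q,
    ...<2 lines>...
                       out=out,
                       weights=wgt)
    slices_having_nans = np.isnan(arr[-1, ...])
                                  ~~~^^^^^^^^^
IndexError: index -1 is out of bounds for axis 0 with size 0
```

View pics/w2.png

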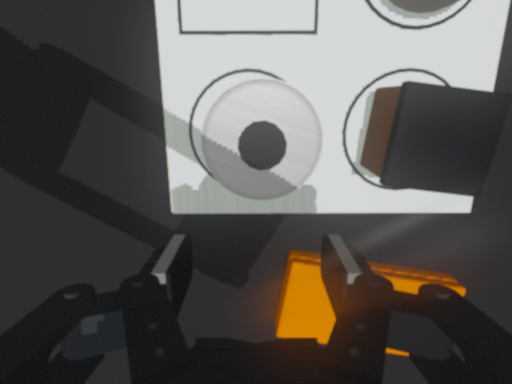

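The wrist picture shows the pot cap at about (262,146), the jar at (440,138), and the lower edge of the square mark at row 33. The dish is out of view at the top right.

```bash
sed -i '/dish/d; s/"w2"/None/' pot.py; python3 pot.py
```

```text
[ 467.3 -190.2  195.3] [-180.     0.    92.7]
cap 1845 [ 466.88808627 -154.41873986   96.59680915] ((466.9068908691406, -154.8815460205078), 16.92751121520996) 96.62453767676764
top 9792 (array([ 467.01085597, -155.01518715]), np.float64(46.33901926001237)) 75.97518446914987
```

```bash
python3 -m handwheel '[[0.018,0.001,0,0,0,0,0.05],[0.018,0.001,0,0,0,0,0.05],[0,0,0.03,0,0,0,0.05],[0,0,0.03,0,0,0,0.05],[0,0,0,0,0,0,0.05],[0,0,0,0,0,0,0.05],[0,0,0,0,0,0,0.05],[0,0,0,0,0,0,0.05]]'
python3 -c "
from bench import r;print(r.sense()['tool_pos'],r.sense()['finger_gap'])"
```

```text
time: 6.92
tool_pos: [470.6, -152.4, 137.5]
tcp_rot: [179.9, 0.1, 93.0]
ft_force: [-0.5, -0.7, 0.2]
finger_gap: 50.2
grip_force: 0.0
[ 470.60516708 -152.39971057  137.45020731] 50.17068000141417
```

```bash
python3 -m handwheel '[[0,0,0.01,0,0,0,0.05],[0,0,0.01,0,0,0,0.05],[0,0,0,0,0,0,0.05],[0,0,0,0,0,0,0.05]]'; python3 -m handwheel '[[0,0,0,0,0,0,0.045],[0,0,0,0,0,0,0.045],[0,0,0,0,0,0,0.045]]'
```

```text
time: 7.25
tool_pos: [468.4, -151.8, 114.3]
tcp_rot: [-179.9, -0.1, 93.0]
ft_force: [0.5, 0.9, -0.8]
finger_gap: 50.0
grip_force: 0.0
time: 7.5
tool_pos: [469.4, -152.2, 115.6]
tcp_rot: [180.0, 0.0, 93.0]
ft_force: [0.5, -0.5, 0.3]
finger_gap: 45.2
grip_force: 0.0
```

```bash
python3 -m handwheel '[[-0.0025,-0.002,0,0,0,0,0.045],[0,0,0.008,0,0,0,0.045],[0,0,0.008,0,0,0,0.045],[0,0,0,0,0,0,0.04],[0,0,0,0,0,0,0.037],[0,0,0,0,0,0,0.037]]'; python3 -m handwheel '[[0,0,0,0,0,0,0.035],[0,0,0,0,0,0,0.035],[0,0,0,0,0,0,0.034],[0,0,0,0,0,0,0.034]]'; python3 -m handwheel '[[0,0,0,0,0,0,0.033],[0,0,0,0,0,0,0.033],[0,0,0,0,0,0,0.033]]'
```

```text
time: 8.0
tool_pos: [467.1, -154.6, 99.0]
tcp_rot: [-180.0, -0.0, 93.0]
ft_force: [-0.1, -0.6, 0.6]
finger_gap: 37.2
grip_force: 0.0
time: 8.33
tool_pos: [467.5, -154.8, 99.5]
tcp_rot: [180.0, 0.0, 93.0]
ft_force: [-0.2, 0.2, 0.7]
finger_gap: 34.0
grip_force: 0.1
time: 8.58
tool_pos: [467.5, -154.7, 99.6]
tcp_rot: [180.0, 0.0, 93.0]
ft_force: [-0.7, -0.2, 3.4]
finger_gap: 33.4
grip_force: 12.4
```

```bash
python3 -m handwheel '[[0.004,0,0,0,0,0,0.033],[0.008,0,0,0,0,0,0.033],[0.012,-0.0005,0,0,0,0,0.033],[0.012,-0.0005,0,0,0,0,0.033],[0.012,-0.0005,0,0,0,0,0.033]]'
python3 -m handwheel '[[0.012,-0.0005,0,0,0,0,0.033],[0.012,-0.0005,0,0,0,0,0.033],[0.012,-0.0005,0,0,0,0,0.033],[0.012,-0.0005,0,0,0,0,0.033],[0.012,-0.0005,0,0,0,0,0.033],[0.012,-0.0005,0,0,0,0,0.033],[0.012,-0.0005,0,0,0,0,0.033],[0.012,-0.0005,0,0,0,0,0.033]]'
python3 -m handwheel '[[0.012,-0.0005,0,0,0,0,0.033],[0.012,-0.0005,0,0,0,0,0.033],[0.012,-0.0005,0,0,0,0,0.033],[0.012,-0.0005,0,0,0,0,0.033],[0.012,-0.0005,0,0,0,0,0.033],[0.012,-0.0005,0,0,0,0,0.033],[0.012,-0.0005,0,0,0,0,0.033],[0.012,-0.0005,0,0,0,0,0.033]]'
python3 -m handwheel '[[0.012,-0.0005,0,0,0,0,0.033],[0.012,-0.0005,0,0,0,0,0.033],[0.006,0,0,0,0,0,0.033],[0.003,0,0,0,0,0,0.033],[0,0,0,0,0,0,0.033],[0,0,0,0,0,0,0.033],[0,0,0,0,0,0,0.033]]'
python3 - <<'E'
from h import *
for n in("scene","side"):
    p,d=r.snapshot(n); cv2.imwrite(f"pics/{n}1.png",p)
E
```

```text
time: 9.0
tool_pos: [463.1, -105.8, 99.2]
tcp_rot: [-180.0, 0.0, 93.0]
ft_force: [0.1, -2.3, 0.3]
finger_gap: 33.1
grip_force: 12.6
time: 9.67
tool_pos: [454.0, -9.9, 99.2]
tcp_rot: [-180.0, -0.0, 93.0]
ft_force: [1.5, -1.9, -1.4]
finger_gap: 32.9
grip_force: 12.4
time: 10.33
tool_pos: [444.8, 85.6, 99.2]
tcp_rot: [-180.0, 0.0, 93.0]
ft_force: [0.6, -4.1, 1.4]
finger_gap: 33.3
grip_force: 12.6
time: 10.92
tool_pos: [442.5, 117.8, 99.2]
tcp_rot: [-180.0, -0.1, 93.0]
ft_force: [-0.9, 2.6, -0.3]
finger_gap: 33.2
grip_force: 12.4
```

View pics/scene1.png

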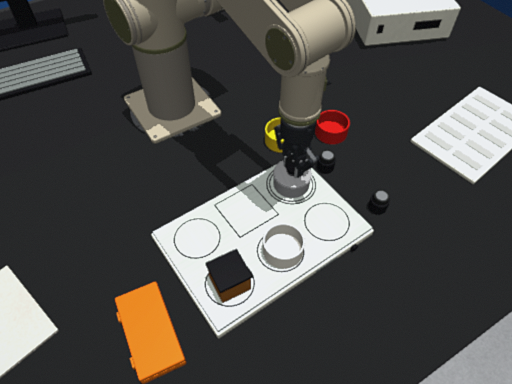

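The scene view shows the pot on the double ring at about (291,182) and the dish on the far-middle ring at (283,246). I'll release, back off and measure.

```bash
python3 -m handwheel '[[0,0,0,0,0,0,0.036],[0,0,0,0,0,0,0.045],[0,0,0,0,0,0,0.045],[0,0,-0.025,0,0,0,0.045],[-0.018,0,-0.035,0,0,0,0.045],[-0.018,0,-0.035,0,0,0,0.045],[0,0,0,0,0,0,0.045],[0,0,0,0,0,0,0.045]]'; python3 -m handwheel '[[0,0,0,0,0,0,0.045],[0,0,0,0,0,0,0.045]]'
sed -i 's/468,-156/443,117/' pot.py
cat >> pot.py <<'E'
g=cv2.cvtColor(p,cv2.COLOR_BGR2GRAY); b=cv2.morphologyEx(g,cv2.MORPH_BLACKHAT,np.ones((13,13)))
m=(b>25)&(abs(C[...,2]-30)<6); X=C[m][:,:2]
rr=np.linalg.norm(X-[443,117.2],axis=1)
for it in range(10):
    c0=[443,117.2] if it==0 else c
    rr=np.linalg.norm(X-c0,axis=1); k=abs(rr-62)<(5 if it<4 else 2.5); c,R=circ(X[k])
print("outer ring",c,R,k.sum())
m=abs(X-[450,-17.7]).max(1)<65; print("square",cv2.minAreaRect(X[m].astype(np.float32)))
p2,d2=r.snapshot("scene"); print("dish",rim(cloud("scene",d2),d2,[586,-10]))
E
python3 pot.py
```

```text
time: 11.68
tool_pos: [446.5, 80.6, 197.3]
tcp_rot: [179.7, 0.0, 92.9]
ft_force: [0.3, 0.1, -1.1]
finger_gap: 44.9
grip_force: 0.0
time: 11.85
tool_pos: [443.7, 81.5, 192.9]
tcp_rot: [-179.9, 0.0, 93.0]
ft_force: [0.9, 0.1, -1.4]
finger_gap: 44.8
grip_force: 0.0
[443.7  81.5 192.9] [-179.9    0.    93. ]
cap 1884 [441.98765155 117.86788224  96.12634535] ((442.0400390625, 117.4552993774414), 16.896867752075195) 96.12941209738237
top 10000 (array([441.97920374, 117.32065914]), np.float64(46.319083755934614)) 75.93319686409085
outer ring [441.81785217 117.30215007] 60.84597878083765 1250
square ((448.5007629394531, -15.176246643066406), (113.55329895019531, 120.18630981445312), 3.044191360473633)
dish ((array([588.48480337,  -7.90020932]), np.float64(42.83076595969163)), np.int64(295), np.float64(77.19283978213427))
```

```bash
python3 -m handwheel '[[0.018,0,0,0,0,0,0],[0.018,0,0,0,0,0,0],[0,0,0.03,0,0,0,0],[0,0,0.03,0,0,0,0],[0,0,0.01,0,0,0,0],[0,0,0,0,0,0,0],[0,0,0,0,0,0,0],[0,0,0,0,0,0,0]]' 60; python3 -m handwheel '[[0,0,0.002,0,0,0,0],[0,0,0.002,0,0,0,0],[0,0,0.002,0,0,0,0],[0,0,0.002,0,0,0,0],[0,0,0,0,0,0,0],[0,0,0,0,0,0,0]]';python3 -m handwheel '[[0,0,0.002,0,0,0,0],[0,0,0.002,0,0,0,0],[0,0,0,0,0,0,0],[0,0,0,0,0,0,0]]'
```

```text
time: 12.62
tool_pos: [443.5, 117.5, 125.7]
tcp_rot: [179.9, -0.0, 93.0]
ft_force: [0.0, 0.0, 0.1]
finger_gap: 0.1
grip_force: 0.0
time: 13.12
tool_pos: [442.5, 117.4, 116.2]
tcp_rot: [-180.0, 0.0, 93.0]
ft_force: [-0.4, 0.3, -0.2]
finger_gap: -0.2
grip_force: 0.0
time: 13.45
tool_pos: [442.9, 117.4, 112.4]
tcp_rot: [180.0, -0.0, 93.0]
ft_force: [0.8, -1.1, 1.4]
finger_gap: 0.4
grip_force: 0.7
```

```bash
python3 -m handwheel '[[0,0,0.002,0,0,0,0],[0,0,0.002,0,0,0,0],[0,0,0.002,0,0,0,0],[0,0,0,0,0,0,0],[0,0,0,0,0,0,0]]';python3 -m handwheel '[[0,0,0.002,0,0,0,0],[0,0,0.002,0,0,0,0],[0,0,0,0,0,0,0],[0,0,0,0,0,0,0]]'
```

```text
time: 13.87
tool_pos: [443.2, 117.5, 108.8]
tcp_rot: [180.0, 0.0, 93.0]
ft_force: [-11.7, -2.4, 26.3]
finger_gap: -0.1
grip_force: 12.9
time: 14.2
tool_pos: [443.6, 117.6, 108.4]
tcp_rot: [179.9, 0.0, 93.0]
ft_force: [-29.4, -6.4, 62.5]
finger_gap: 0.3
grip_force: 31.1
```

The force rose steeply at tip z of about 89.5, so the cap is home. I'll retreat and check.

```bash
python3 -m handwheel '[[0,0,-0.005,0,0,0,0],[0,0,-0.01,0,0,0,0],[0,0,-0.025,0,0,0,0],[-0.018,0,-0.025,0,0,0,0.04],[-0.018,0,-0.025,0,0,0,0.04],[0,0,0,0,0,0,0.04],[0,0,0,0,0,0,0.04],[0,0,0,0,0,0,0.04]]' 20;python3 -m handwheel '[[0,0,0,0,0,0,0.04]]'
sed -i 's/>92/>86/' pot.py; python3 pot.py
```

```text
time: 14.87
tool_pos: [444.3, 81.5, 191.7]
tcp_rot: [-180.0, -0.0, 92.9]
ft_force: [-0.8, 0.1, 0.8]
finger_gap: 40.1
grip_force: 0.0
time: 14.95
tool_pos: [443.7, 81.7, 190.8]
tcp_rot: [-179.9, -0.0, 93.0]
ft_force: [0.1, 0.1, -0.1]
finger_gap: 40.1
grip_force: 0.0
[443.7  81.7 190.8] [-179.9   -0.    93. ]
cap 1819 [441.98849892 117.81196286  90.15243951] ((441.8738098144531, 117.43946838378906), 16.957775115966797) 90.17062137224234
top 10261 (array([441.99897816, 117.24543951]), np.float64(46.34238051264533)) 75.9464921631441
outer ring [441.86878192 117.23360608] 60.839757117716864 1276
square ((448.6740417480469, -15.273571014404297), (112.23416137695312, 120.80701446533203), 2.904240369796753)
dish ((array([588.49169759,  -7.88312804]), np.float64(42.731256551561515)), np.int64(295), np.float64(77.34744982291413))
```

```bash
python3 -m handwheel '[[-0.016,0.03,0,0,0,0,0.04],[-0.016,0.03,0,0,0,0,0.04],[-0.016,0.03,0,0,0,0,0.04],[-0.016,0.03,0,0,0,0,0.04],[-0.016,0.03,0,0,0,0,0.04],[-0.016,0.031,0,0,0,0,0.04],[0,0,0,0,0,0,0.04],[0,0,0,0,0,0,0.04]]';python3 -m handwheel '[[0,0,0.03,0,0,0,0.04],[0,0,0.03,0,0,0,0.04],[0,0,0,0,0,0,0.04],[0,0,0,0,0,0,0.04]]'
python3 - <<'E'
from h import *
p,d,C,s=wcloud(); print(s["tool_pos"])
print("dish",rim(C,d,[587,-8]))
p,d=r.snapshot("side"); print("side",rim(cloud("side",d),d,[587,-8]))
E
```

```text
time: 15.72
tool_pos: [630.3, -5.4, 189.3]
tcp_rot: [-179.7, -0.0, 92.9]
ft_force: [-0.3, -0.5, -0.4]
finger_gap: 40.1
grip_force: 0.0
time: 16.05
tool_pos: [627.6, -4.0, 130.2]
tcp_rot: [-179.7, -0.1, 93.0]
ft_force: [0.7, -0.1, 0.4]
finger_gap: 39.7
grip_force: 0.0
[627.61116064  -4.04260964 130.23825475]
dish ((array([587.19756042,  -6.32076263]), np.float64(42.42325974452171)), np.int64(3199), np.float64(75.78765364774121))
side ((array([586.12382982,  -8.15221387]), np.float64(42.800439537696846)), np.int64(157), np.float64(75.23905790443719))
```

```bash
python3 -m handwheel '[[0,0.002,0.03,0,0,0,0.04],[0,0,0.02,0,0,0,0.04],[0,0,0.008,0,0,0,0.04],[0,0,0,0,0,0,0.03],[0,0,0,0,0,0,0.02],[0,0,0,0,0,0,0.01],[0,0,0,0,0,0,0.004],[0,0,0,0,0,0,0]]' 20;python3 -m handwheel '[[0,0,0,0,0,0,0],[0,0,0,0,0,0,0],[0,0,0,0,0,0,0],[0,0,0,0,0,0,0]]'
```

```text
time: 16.82
tool_pos: [633.7, -5.1, 76.7]
tcp_rot: [179.8, 0.0, 93.0]
ft_force: [-2.1, 0.1, 7.0]
finger_gap: 4.4
grip_force: 19.7
time: 17.15
tool_pos: [633.7, -5.2, 76.7]
tcp_rot: [179.8, 0.0, 93.0]
ft_force: [-1.6, 0.3, 6.8]
finger_gap: 4.4
grip_force: 19.7
```

```bash
python3 -m handwheel '[[0,-0.004,0,0,0,0,0],[0,-0.008,0,0,0,0,0],[-0.001,-0.012,0,0,0,0,0],[0,-0.012,0,0,0,0,0],[-0.001,-0.012,0,0,0,0,0],[0,-0.012,0,0,0,0,0],[-0.001,-0.012,0,0,0,0,0],[0,-0.012,0,0,0,0,0]]'
python3 -m handwheel '[[0,-0.012,0,0,0,0,0],[0,-0.012,0,0,0,0,0],[0,-0.012,0,0,0,0,0],[0,-0.012,0,0,0,0,0],[0,-0.007,0,0,0,0,0],[0,-0.003,0,0,0,0,0],[0,0,0,0,0,0,0],[0,0,0,0,0,0,0]]'
```

```text
time: 17.82
tool_pos: [550.3, -12.6, 76.7]
tcp_rot: [179.6, 0.0, 93.0]
ft_force: [5.7, 0.0, 7.6]
finger_gap: 4.3
grip_force: 19.9
time: 18.48
tool_pos: [492.1, -15.6, 76.6]
tcp_rot: [179.7, 0.0, 93.0]
ft_force: [-1.1, -0.1, 11.1]
finger_gap: 4.2
grip_force: 19.9
```

Now I'll release, lift straight up, move clear and verify.

```bash
python3 -m handwheel '[[0,0,0,0,0,0,0.01],[0,0,0,0,0,0,0.03],[0,0,0,0,0,0,0.03],[0,0,0,0,0,0,0.03],[0,0,-0.02,0,0,0,0.03],[0,0,-0.03,0,0,0,0.03],[0,0,-0.04,0,0,0,0.03],[0,0,-0.04,0,0,0,0.03]]'
python3 -m handwheel '[[-0.02,0.03,-0.02,0,0,0,0.03],[-0.02,0.03,-0.01,0,0,0,0.03],[-0.02,0.03,0,0,0,0,0.03],[0,0,0,0,0,0,0.03],[0,0,0,0,0,0,0.03],[0,0,0,0,0,0,0.03]]'
python3 - <<'E'
from h import *
p,d,C,s=wcloud("w3"); print(s["tool_pos"])
print("dish w",rim(C,d,[449.5,-17.5]))
g=cv2.cvtColor(p,cv2.COLOR_BGR2GRAY); b=cv2.morphologyEx(g,cv2.MORPH_BLACKHAT,np.ones((13,13)))
X=C[(b>25)&(abs(C[...,2]-30)<6)][:,:2]; m=abs(X-[449.5,-17.5]).max(1)<64; print("square w",cv2.minAreaRect(X[m].astype(np.float32)))
for n in("side","scene"):
    p,d=r.snapshot(n); C=cloud(n,d); print(n,rim(C,d,[449.5,-17.5])); cv2.imwrite(f"pics/{n}2.png",p)
    g=np.linalg.norm(C[...,:2]-[443,117],axis=-1)<25; k=g&(C[...,2]>85)&(C[...,2]<105)
    print(" cap",np.median(C[k],axis=0))
E
```

```text
time: 19.15
tool_pos: [489.2, -15.1, 204.3]
tcp_rot: [-179.8, -0.0, 93.0]
ft_force: [0.8, -0.4, -0.0]
finger_gap: 30.1
grip_force: 0.0
time: 19.65
tool_pos: [582.9, -70.3, 233.1]
tcp_rot: [-179.9, -0.0, 93.0]
ft_force: [-0.7, -0.1, -0.4]
finger_gap: 29.8
grip_force: 0.0
[582.88160248 -70.34835328 233.12662667]
dish w ((array([450.32418787, -17.09833155]), np.float64(42.60515345360651)), np.int64(2032), np.float64(76.0211579424395))
square w ((448.6961364746094, -17.536636352539062), (114.1104965209961, 113.3111343383789), 3.0473287105560303)
side ((array([448.99396575, -18.21309367]), np.float64(42.81116555878351)), np.int64(159), np.float64(75.07010371698314))
 cap [441.65568668 113.15867609  89.27535259]
scene ((array([451.31800335, -18.20415863]), np.float64(42.57614751687131)), np.int64(145), np.float64(77.43933420182438))
 cap [444.85323747 115.88507611  90.72104344]
```

View pics/w3.png

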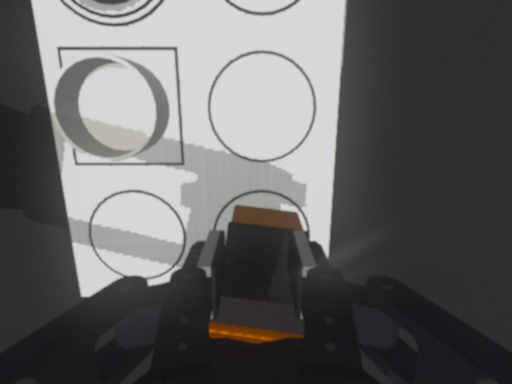

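View pics/scene2.png

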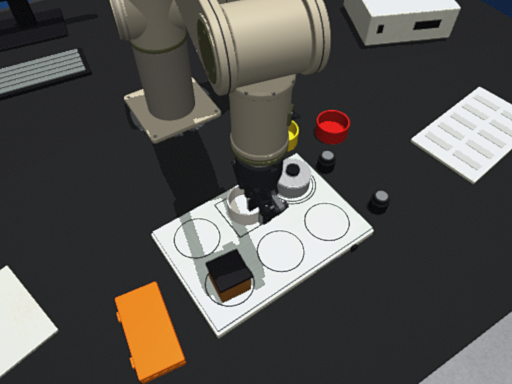

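In the wrist view the dish (base around (110,105)) sits inside the square, about 2 mm off centre. In the scene view the pot is on the double ring at about (292,180) with its cap down at z about 90. The jar, box and eyepieces have not moved, and the arm is clear at z 233.

```bash
python3 -c "
from bench import r
print(r.hand_in())"
```

```text
the job is handed in; nothing more can be done
None
```

I handed the job in at about 20 s of robot time: the pot measured within about 1 mm of the double ring's centre with its cap fully home, the dish about 2 mm off the square's centre, and the jar, slide box and eyepieces looked unmoved in the final picture (no verdict was returned).

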